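# Set a grey lino printing plate over the bench board's edge for trimming

### The job

Get the grey lino printing plate ready for trimming: push it with the fingertips so that its far edge lies flat against the fence of the bench board and its dark trim line lies right above the top edge of the board's right end, with the 30 mm strip beyond the line sticking out over the end. Only slide the plate, do not pick it up or tip it, leave the things around the board where they are, and take the hand away at the end.

Things in the scene. Friction and masses are not known exactly. Their poses are not given: they have to be found in the camera images.
- board: Low wooden bench board, fixed: 200 mm deep (its x, away from the robot), 290 mm long (its y, to the left), turned up to 0.3 rad; flat top 40 mm above the table. Origin: centre of its underside. A wooden fence, 20 mm wide, 18 mm high, runs along the whole far side of the top; its near face is at board x = +80 mm. Right end (where the plate must stick out): y = -145 mm.
- board_edge (a point): Middle of the top edge of the board's right end (board coordinates 0, -145, 40 mm).
- plate: Printing plate of grey lino on plywood, carved with dark waves, 110 (its x, toward the fence) x 170 (its y, to the left) x 8 mm, about 0.2 kg, loose, lying flat on the board, a little askew, clear of the fence. Origin: centre of its underside. A dark straight trim line, 3 mm wide, crosses it 30 mm from its right end (plate y = -55). It slides under a push of 1 to 3 N; pushed off centre it turns.
- trim_line (a point): Middle of the trim line on the plate's top face (plate coordinates 0, -55, 8 mm).
- back_right (a point): Right end of the plate's far edge, at half thickness (plate coordinates 55, -85, 4 mm): belongs against the fence.
- back_left (a point): Left end of the plate's far edge, at half thickness (plate coordinates 55, 85, 4 mm): belongs against the fence.
- ink_tin_0: Round ink tin, 68 mm across, 50 mm tall, loose on the table beside the board; to be left alone. Origin: centre of its underside.
- lino_cutter_0: Lino cutter with a bulbous wooden handle, 96x30x27 mm, loose on the table beside the board; to be left alone. Origin: centre of its underside.
- peg_0: Wooden clothes peg, 72x15x12 mm, lying in front of the board, loose on the table beside the board; to be left alone. Origin: centre of its underside.
- peg_2: Wooden clothes peg, 72x15x12 mm, lying in front of the board, loose on the table beside the board; to be left alone. Origin: centre of its underside.
- lino_block_1: Mounted lino block, 95x65x21 mm, loose on the table beside the board; to be left alone. Origin: centre of its underside.
- masking_tape: Roll of masking tape lying flat, 104 mm across, 25 mm high, loose on the table beside the board; to be left alone. Origin: centre of its underside.
Things that resemble listed ones, but are neither listed nor needed, are in the scene too. Leave any orange look-alike of the plate alone.

How it is judged (in metres and radians):
At the end, for the whole second after the job is handed in: The plate rests flat on the board; its trim line's middle is within 6 mm of the board's right end (measured along the board), and both ends of its far edge are within 5 mm of the fence's face (y of trim_line in the frame of board between -0.151 and -0.139 m and x of each of back_right, back_left in the frame of board above 0.075 m and angle between plate's own z axis and vertical below 0.04 rad and z of plate in the frame of board between 0.037 and 0.043 m and linear speed of plate below 0.01 m/s); the robot touches nothing.
It fails at once if the plate is lifted off the board (z of plate in the frame of board above 0.05 m).
It fails at once if the plate is tipped or falls off (angle between plate's own z axis and vertical above 0.15 rad or z of plate in the frame of board below 0.03 m).
It fails at once if one of the things around the board is moved (more than 15 mm) (distance of any of ink_tin_0, lino_cutter_0, peg_0, peg_2, lino_block_1, masking_tape from where it was at the start of the episode above 0.015 m).
It also fails if it takes over 58 s, if anything falls off the work surface, if the arm or the gripper's body presses on something with over 40 N, if the wrist force passes 120 N, or if a joint passes its speed limit or range.

### The arm

A 6-joint arm with a two-finger parallel gripper is mounted at the origin on a cart in front of the work surface, level with it; the furniture and walls round the work are solid. World frame = base frame: x ahead of the robot, y to its left, z up, the work surface at z = 0. Lengths are in m, angles in degrees, forces in N, time in s.
With the tool pointing down it reaches from about 0.35 to 0.875 m from the base axis. Payload 4.2 kg.
Tool frame: the origin (TCP) lies midway between the tips of the shut fingers; the grasp point (between the pads) lies 19 mm behind it; y points along the fingers, z is the direction in which the jaws open and shut, and the axes are right-handed (so a half turn about y gives the same grasp; the last joint's range is limited). The gripper opens to 87 mm and grips with 3 to 60 N. Pads are 19 mm wide; open, the fingers measure 117 mm over their backs; the gripper's body (75 mm by 190 mm) begins 51 mm behind the grasp point.
Start: joints at [89.301, 22.042, 0.453, 0, -68.411, -14.817], TCP at [0.167, 0.602, 0.223] pointing down, gripper open.
Joint ranges: [-179.83, 179.83], [-69.29, 118.12], [-61.27, 80.66], [-181.25, 117.63], [-171.15, -9.14], [-177.46, 177.46]. Speed limits (degrees/s): [159.86, 159.86, 180, 180, 180, 180].

### API

Orientations are given as [roll, pitch, yaw] about the fixed x, y, z axes, in that order (R = Rz(yaw) Ry(pitch) Rx(roll)).
In Python, from workcell import env gives the robot as it stands. The module is installed in compiled form; this text tells all that it offers. Calls block until the motion is done:
- env.goto(position, orientation): joint-space move of the TCP to a pose.
- env.move_straight(position, rotation=None, rate=0.15, force_limit=None): straight line of the TCP; rotation=None keeps the orientation; rate is the mean speed in m/s. With force_limit (N) it stops when the force on the tool has changed by that much, and returns True; else False.
- env.set_joints(angles): joint-space move.
- env.gripper_to(opening, grasp_force=None): opening from 0.0 (shut) to 1.0 (fully open); grasp_force is the grip in N (None keeps the last); returns when the fingers have stopped.
- env.dwell(seconds).
- env.inverse_kinematics(position, orientation): joint angles nearest the present ones, or None.
- env.read_state(): the state.
- env.grab_frame(name): name is "side" or "top" or "wrist"; returns a dict with "image" (420x560x3 uint8, blue, green, red), "fx", "fy", "cx", "cy" (pixels), "position" and "orientation" of the camera in the world. Camera axes: x right, y up, looking along -z (the intrinsics and any distortion apply to the point x, -y, -z); pixel columns grow to the right and rows downward; lengths in m; the calibration is good to about 2 mm. A picture is of the moment at which its call begins. There is no depth.
A pose or a line that the arm cannot do raises env.Unreachable and nothing moves.
- env.close_job(): hands the job in, once; it reports no verdict.
Trained networks look in a picture, given as the dict that the camera call returned (one of the last four; its "shot" number tells which), for a name from the list of things; names that differ only in an ending like _2 or _b are one class to them, and where a whole thing is asked for, a point or a joint stands for the part that bears it (a point fixed in the world has none). Each returns a list of dicts, best first, with "score" (0 to 1); they miss things now and then, are a little off and sometimes report something else, mostly with a low value. They report only what shows in the picture. A call takes as long as a camera call. They do not tell look-alikes from the thing itself.
- env.search_frame(picture, thing): "xyz" ([x, y, z] in m, in world coordinates, good to about 4 mm: the middle of the surface that is visible of it).
- env.trace(picture, thing): "mask" (420x560 bool, what is visible of it).
The state is a dict: "clock": time; "joint_positions": joint angles; "qvel": joint speeds; "joint_torque": joint torques, N m; "position": TCP position; "tool_rot": TCP orientation; "force": force on the tool from outside, world axes, zero at the start; "wrist_torque": the same for the moment, N m; "opening": opening from 0.0 (shut) to 1.0 (fully open).
Only numpy, scipy, OpenCV 4.12 (cv2) and the standard library are available. Lean on these libraries where they do the work, as an engineer would, in place of code of your own. Each camera call takes 0.05 s, during which the arm holds its last target. There are 200 camera calls.

## Working session

There is one attempt and no reset: what is moved stays moved. The work goes in short steps, each a Python script; the robot and the scene stay as the last script left them, time stands still between calls to the robot, and variables do not carry over. Pictures are saved under pics/ and viewed, about 8 in all and at most 12, crops included, and the job is handed in when it is done.

```bash
mkdir -p pics
python3 - <<'E'
from workcell import env
import cv2,numpy as np
np.set_printoptions(precision=4,suppress=True)
for n in("top","side"):
    f=env.grab_frame(n); cv2.imwrite(f"pics/{n}0.png",f["image"])
    print(n,{k:v for k,v in f.items() if k!="image"})
    for t in("board","board_edge","plate","trim_line","back_right","back_left"):
        print(t,[(np.round(r["xyz"],3).tolist(),round(r["score"],2)) for r in env.search_frame(f,t)][:3])
print(env.read_state())
E
```

```text
top {'fx': 385.50838475112675, 'fy': 385.50838475112675, 'cx': 280.82956038017824, 'cy': 211.8354915853351, 'position': array([0.3211, 0.0474, 1.2243]), 'orientation': array([ 10.6071,   1.7233, -90.0223]), 'shot': 1}
board [([0.564, -0.09, 0.04], 0.84)]
board_edge [([0.569, -0.089, 0.04], 0.64), ([0.398, -0.15, 0.012], 0.64), ([0.571, -0.103, 0.045], 0.44)]
plate [([0.573, -0.106, 0.047], 0.6), ([0.449, 0.345, 0.007], 0.6)]
trim_line [([0.45, 0.343, 0.004], 0.91), ([0.575, -0.106, 0.046], 0.73), ([0.678, 0.162, 0.024], 0.39)]
back_right [([0.448, 0.341, 0.006], 0.76), ([0.573, -0.104, 0.046], 0.68)]
back_left [([0.572, -0.101, 0.047], 0.84), ([0.443, 0.344, 0.001], 0.63), ([0.558, 0.157, 0.02], 0.52)]
side {'fx': 475.2662261255556, 'fy': 475.2662261255556, 'cx': 277.067621677098, 'cy': 202.13298465960045, 'position': array([ 0.2986, -0.8603,  0.7803]), 'orientation': array([ 53.1538,  -1.383 , -14.28  ]), 'shot': 2}
board [([0.564, -0.157, 0.04], 0.83)]
board_edge [([0.568, -0.155, 0.041], 0.96)]
plate [([0.446, 0.332, 0.01], 0.91), ([0.571, -0.119, 0.044], 0.62)]
trim_line [([0.572, -0.117, 0.05], 0.98), ([0.447, 0.331, 0.002], 0.7)]
back_right [([0.447, 0.335, 0.009], 0.95), ([0.57, -0.118, 0.046], 0.55)]
back_left [([0.568, -0.117, 0.046], 0.91), ([0.448, 0.334, 0.01], 0.91)]
{'clock': 0.7, 'joint_positions': array([ 89.2991,  22.0393,   0.4525,  -0.0028, -68.4116, -14.8186]), 'qvel': array([ 0.0338,  0.1346, -0.026 ,  0.0751, -0.0668,  0.0078]), 'joint_torque': array([  0.0003, -39.0331,  18.7587,   4.2237,   0.0156,  -0.    ]), 'position': array([0.1672, 0.6022, 0.2226]), 'tool_rot': array([-90.0008,  -0.0029, 164.4794]), 'force': array([ 0.9943, -0.3652, -0.7073]), 'wrist_torque': array([ 0.0032,  0.0065, -0.0414]), 'opening': 0.9975322339413969}
```

View pics/top0.png

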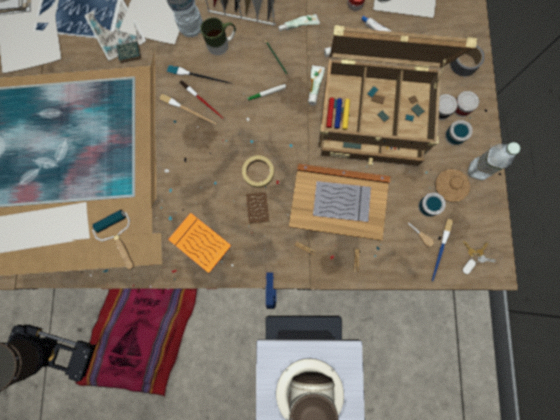

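View pics/side0.png

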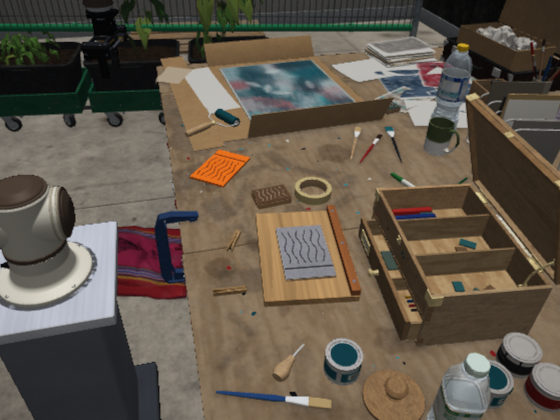

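The grey plate on the board (top image 340,202) is the one meant. The orange sheet at (200,242) lies off the board and is the look-alike. Next I'll hover there with the wrist camera.

Run:
```python
from workcell import env
import cv2,numpy as np
np.set_printoptions(precision=4,suppress=True)
for y in (-95,85):
    print(y,env.inverse_kinematics([.5,-.11,.36],[-90,0,y]),env.inverse_kinematics([.56,.01,.05],[-90,0,y]))
env.gripper_to(0.55)
yaw=85 if env.inverse_kinematics([.5,-.11,.36],[-90,0,85]) is not None else -95
env.goto([.5,-.11,.36],[-90,0,yaw]); env.dwell(.3)
f=env.grab_frame("wrist"); cv2.imwrite("pics/w1.png",f["image"])
print(yaw,{k:v for k,v in f.items() if k!="image"}, env.read_state()["clock"],env.read_state()["position"])
```

```text
-95 [  5.7806   6.9309  -0.5491   0.     -82.52   169.2194] [ 17.6005  26.3807 -20.9641   0.     -42.6552 157.3995]
85 [  5.7806   6.9309  -0.5491   0.     -82.52   -10.7806] [ 17.6005  26.3807 -20.9641   0.     -42.6552 -22.6005]
85 {'fx': 368.875489239758, 'fy': 368.875489239758, 'cx': 278.84799620358416, 'cy': 214.1978053837102, 'position': array([ 0.4925, -0.1937,  0.5224]), 'orientation': array([-17.7337,  -0.0035, 175.0067]), 'shot': 3} 4.7833 [ 0.5001 -0.1098  0.3599]
```

View pics/w1.png

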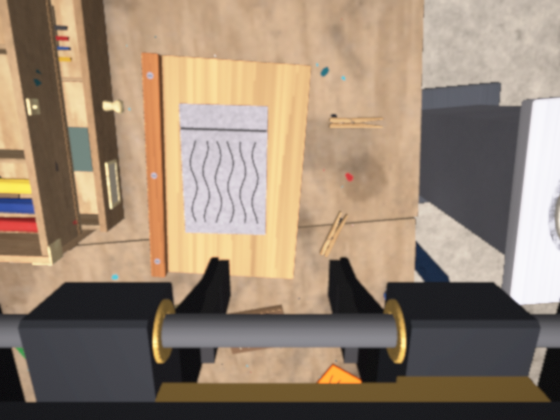

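```bash
cat > h.py <<'E'
from workcell import env
import cv2,numpy as np
from scipy.spatial.transform import Rotation as Ro
np.set_printoptions(precision=4,suppress=True)
X0,Y0=.70,.08
def proj(f,P):
    R=Ro.from_euler("xyz",f["orientation"],degrees=True).as_matrix()
    p=(np.atleast_2d(P)-f["position"])@R
    return np.c_[f["cx"]+f["fx"]*p[:,0]/-p[:,2], f["cy"]-f["fy"]*p[:,1]/-p[:,2]]
def hom(f,z):  # image -> rectified px (2 px/mm)
    w=np.array([[.7,.05],[.45,.05],[.45,-.3],[.7,-.3]])
    dst=np.c_[(Y0-w[:,1])*2000,(X0-w[:,0])*2000].astype(np.float32)
    return cv2.getPerspectiveTransform(proj(f,np.c_[w,np.full(4,z)]).astype(np.float32),dst)
def rect(f,z,img=None): return cv2.warpPerspective(f["image"] if img is None else img,hom(f,z),(800,600),flags=cv2.INTER_CUBIC)
def toxy(p): p=np.atleast_2d(p); return np.c_[X0-p[:,1]/2000,Y0-p[:,0]/2000]
def plate(f):
    rs=[r["mask"] for r in env.trace(f,"plate")]
    best=None
    for m in rs:
        w=rect(f,.048,(m*255).astype(np.uint8)); c,_=cv2.findContours((w>127).astype(np.uint8),cv2.RETR_EXTERNAL,cv2.CHAIN_APPROX_NONE)
        for k in c:
            r=cv2.minAreaRect(k); 
            if best is None or abs(np.prod(r[1])-74800)<abs(np.prod(best[1])-74800): best=r
    return toxy(cv2.boxPoints(best)),np.array(best[1])/2,best
E
python3 - <<'E'
from h import *
f=env.grab_frame("wrist")
b,s,r=plate(f); print(b,s,r[2])
img=rect(f,.04); cv2.imwrite("pics/r1.png",img)
E
```

```text
[[ 0.5261 -0.0126]
 [ 0.6388 -0.0258]
 [ 0.6186 -0.1983]
 [ 0.5059 -0.1851]] [173.6607 113.4915] 6.674468517303467
```

View pics/r1.png

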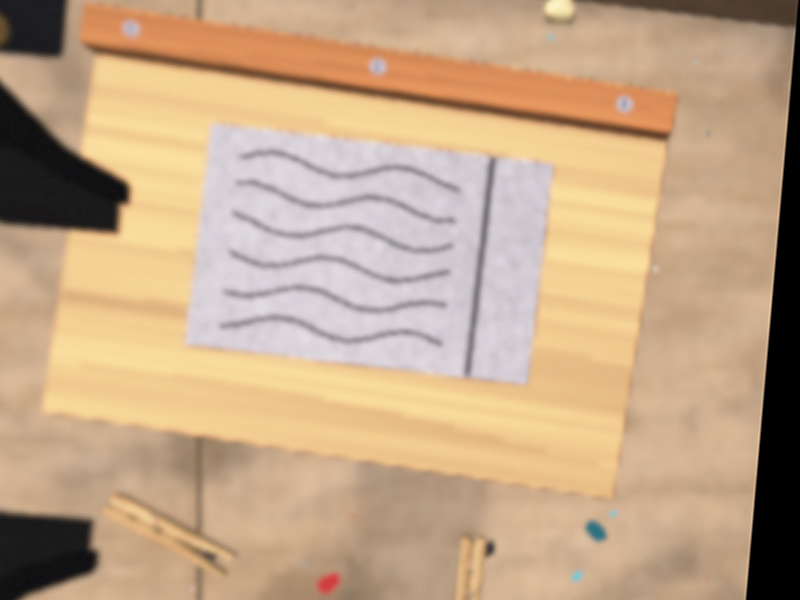

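Measured: board origin is about (0.572, -0.098) with yaw -8.5°. The plate centre in the board frame is about (2, -7) mm, turned +1.8°. It has to go to (25, -90) mm. First comes the sideways push with both fingertips on the left end, stopping about 10 mm short so I can look.

```bash
cat >> h.py <<'E'
TH=np.radians(-8.5); O=np.array([.5719,-.0979]); RB=np.array([[np.cos(TH),-np.sin(TH)],[np.sin(TH),np.cos(TH)]])
def W(x,y,z): return [*(O+RB@[x,y]),z]
def B(p): return (np.atleast_2d(p)-O)@RB
def st(s=""):
    r=env.read_state(); print(s,"t",r["clock"],"tcp",B(r["position"][:2])[0],r["position"][2],"F",r["force"])
E
python3 - <<'E'
from h import *
o=[-90,0,81.5]
env.goto(W(-.005,.112,.12),o)
print(env.move_straight(W(-.005,.112,.044),rate=.08,force_limit=15)); st("down")
print(env.move_straight(W(-.005,.0145,.044),rate=.05,force_limit=20)); st("pushed")
f=env.grab_frame("top"); cv2.imwrite("pics/t2.png",rect(f,.048)); b,s,r=plate(f); print(B(b),s,r[2])
f=env.grab_frame("side"); b,s,r=plate(f); print(B(b),s,r[2])
f=env.grab_frame("wrist"); b,s,r=plate(f); print(B(b),s,r[2]); cv2.imwrite("pics/r2.png",rect(f,.048))
E
```

```text
False
down t 7.075 tcp [-0.0045  0.1122] 0.044563373032985604 F [-0.0102 -0.0364  0.2727]
False
pushed t 9.175 tcp [-0.005   0.0145] 0.04397303961945326 F [ 0.534   1.0996 -0.3732]
[[-0.0548 -0.0271]
 [ 0.0586 -0.0267]
 [ 0.0591 -0.1667]
 [-0.0544 -0.1671]] [140.0544 113.4714] 8.315125465393066
[[-0.0575  0.0068]
 [ 0.0575  0.0056]
 [ 0.0557 -0.1761]
 [-0.0594 -0.175 ]] [181.7732 115.0604] 9.080073356628418
[[-0.0562  0.0033]
 [ 0.0537  0.0032]
 [ 0.0536 -0.1048]
 [-0.0562 -0.1048]] [108.066  109.8461] 8.530765533447266
```

View pics/r2.png

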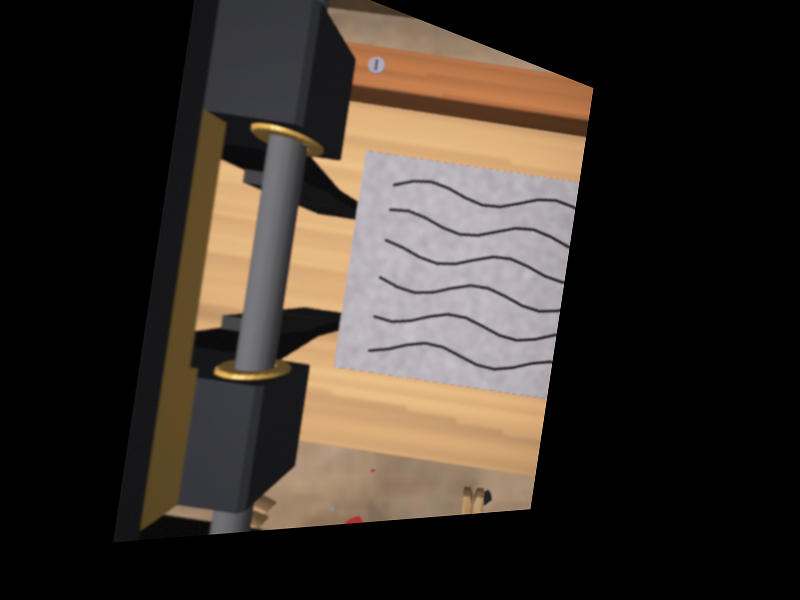

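The left end is at about +4 mm, as expected from the fingertip position, and the plate is square to the board. Next I finish the sideways push, then push the near edge into the fence until the force rises.

Run:
```python
from h import *
print(env.move_straight(W(-.005,.0045,.044),rate=.04,force_limit=20)); st("pushed")
env.move_straight(W(-.005,.02,.044)); env.move_straight(W(-.005,.02,.13))
env.goto(W(-.085,-.09,.13),[-90,0,-8.5]); 
print(env.move_straight(W(-.085,-.09,.044),rate=.08,force_limit=15)); st("down")
print(env.move_straight(W(-.032,-.09,.044),rate=.03,force_limit=9)); st("fence")
env.move_straight(W(-.08,-.09,.044)); env.move_straight(W(-.08,-.09,.13))
env.goto([.5,-.14,.36],[-90,0,85]); env.dwell(.3)
f=env.grab_frame("wrist"); b,s,r=plate(f); print(B(b),s,r[2]); cv2.imwrite("pics/r3.png",rect(f,.048)); st()
cv2.imwrite("pics/r3b.png",rect(f,.04))
```

```text
False
pushed t 9.875 tcp [-0.0051  0.004 ] 0.043987011656354054 F [0.7016 0.0739 0.4411]
False
down t 13.3333 tcp [-0.0845 -0.09  ] 0.044489110292736514 F [0.5869 0.183  0.5069]
True
fence t 14.7083 tcp [-0.0421 -0.09  ] 0.04290705944218355 F [ 0.4847  0.5092 -0.6092]
[[-0.0324 -0.0055]
 [ 0.0808 -0.0057]
 [ 0.0804 -0.1785]
 [-0.0328 -0.1783]] [172.7855 113.1779] 8.61564826965332
 t 17.6167 tcp [-0.0649 -0.0523] 0.3598334576194316 F [-0.0149 -0.0863 -0.0188]
```

View pics/r3.png

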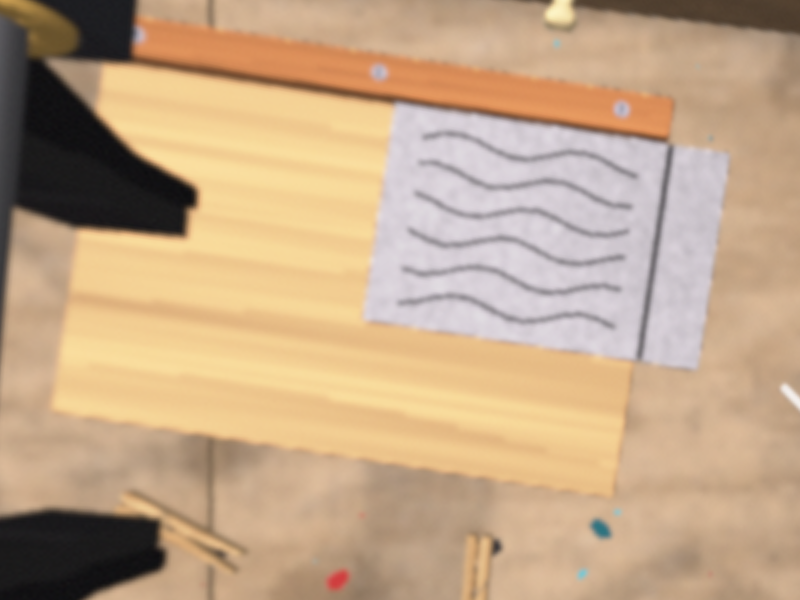

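The plate lies against the fence with the line close to the board end, possibly 2 mm over. One enlarged crop will show the edge relation.

```bash
python3 - <<'E'
import cv2,numpy as np
a=cv2.imread("pics/r3b.png")[70:510,340:760]; b=cv2.imread("pics/r3.png")[70:400,340:760]
cv2.imwrite("pics/c.png",cv2.resize(a,None,fx=1.36,fy=1.36,interpolation=cv2.INTER_CUBIC))
E
python3 - <<'E'
from h import *
f=env.grab_frame("wrist")
i40=rect(f,.04).astype(float);i48=rect(f,.048).astype(float)
def samp(img,x,ys):
    p=np.array([W(x,y,0)[:2] for y in ys]); u=((Y0-p[:,1])*2000).astype(np.float32)[None];v=((X0-p[:,0])*2000).astype(np.float32)[None]
    return cv2.remap(img.astype(np.float32),u,v,1)[0]
ys=np.arange(-.135,-.16,-.0005)
for x in (-.09,-.08,-.07,-.06,-.05): 
    g=np.abs(np.gradient(samp(i40,x,ys),axis=0)).sum(1); print("edge",x,ys[g.argmax()], (g**4*ys).sum()/(g**4).sum())
for x in (-.02,0,.02,.04,.06):
    g=samp(i48,x,ys).sum(1); w=np.clip(g.max()-g-150,0,None)if 0 else np.clip(np.median(g)-g,0,None)**2; print("line",x,(w*ys).sum()/w.sum())
E
```

```text
edge -0.09 -0.14350000000000002 -0.14421178855772165
edge -0.08 -0.14400000000000002 -0.1444652953571045
edge -0.07 -0.14450000000000002 -0.14438458098797394
edge -0.06 -0.14450000000000002 -0.14447379606598973
edge -0.05 -0.14450000000000002 -0.14478919477615335
line -0.02 -0.14741671889482683
line 0 -0.14744705891220097
line 0.02 -0.14733567844291956
line 0.04 -0.14743070100481076
line 0.06 -0.14742973283637512
```

View pics/c.png

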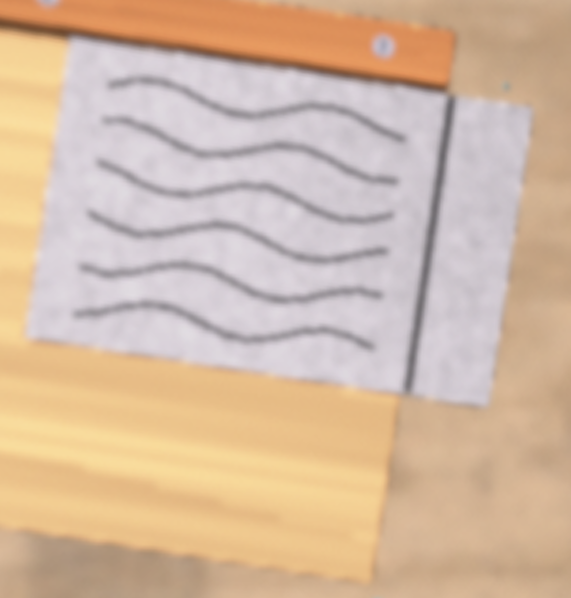

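The line is square but about 3 mm past the edge (limit 6 mm). I'll nudge the overhanging end back 3 mm, press against the fence once more, and recheck.

Run:
```python
from h import *
env.gripper_to(.3)
env.goto(W(0,-.21,.13),[-90,0,81.5])
print(env.move_straight(W(0,-.21,.044),rate=.08,force_limit=10)); st("down")
print(env.move_straight(W(0,-.185,.044),rate=.02,force_limit=12)); st("nudged")
env.move_straight(W(0,-.205,.044)); env.move_straight(W(0,-.205,.13))
env.gripper_to(.55)
env.goto(W(-.075,-.09,.13),[-90,0,-8.5])
env.move_straight(W(-.075,-.09,.044),rate=.08,force_limit=15)
print(env.move_straight(W(-.032,-.09,.044),rate=.02,force_limit=9)); st("fence")
env.move_straight(W(-.08,-.09,.044)); env.move_straight(W(-.08,-.09,.13))
env.goto([.5,-.14,.36],[-90,0,85]); env.dwell(.3)
f=env.grab_frame("wrist"); b,s,r=plate(f); print(B(b),s,r[2]); st()
i48=rect(f,.048).astype(np.float32);i40=rect(f,.04).astype(np.float32)
def samp(img,x,ys):
    p=np.array([W(x,y,0)[:2] for y in ys]); return cv2.remap(img,((Y0-p[:,1])*2000).astype(np.float32)[None],((X0-p[:,0])*2000).astype(np.float32)[None],1)[0]
ys=np.arange(-.135,-.16,-.0005)
for x in(-.08,-.06): g=np.abs(np.gradient(samp(i40,x,ys),axis=0)).sum(1)**4; print("edge",(g*ys).sum()/g.sum())
for x in(-.01,.05): g=samp(i48,x,ys).sum(1); w=np.clip(np.median(g)-g,0,None)**2; print("line",(w*ys).sum()/w.sum())
cv2.imwrite("pics/w4.png",f["image"]); 
t=env.grab_frame("top"); cv2.imwrite("pics/t4.png",t["image"])
a=cv2.imread("pics/top0.png")[140:280,180:480]
cv2.imwrite("pics/cmp.png",cv2.resize(np.vstack([a,t["image"][140:280,180:480]]),None,fx=2,fy=2))
```

```text
False
down t 20.7 tcp [ 0.0005 -0.2101] 0.04465847716941207 F [0.4522 0.3791 0.4096]
False
nudged t 22.1 tcp [-0.     -0.1851] 0.04399920635322877 F [0.4773 0.1725 0.1327]
True
fence t 28.2333 tcp [-0.042  -0.0901] 0.04290164596492817 F [ 0.9542  0.1348 -0.4083]
[[-0.0324 -0.0017]
 [ 0.0811 -0.0019]
 [ 0.0808 -0.1751]
 [-0.0328 -0.1749]] [173.1854 113.5196] 8.601385116577148
 t 31.15 tcp [-0.0649 -0.0523] 0.3598181248274229 F [ 0.967  -0.0788  0.7845]
edge -0.1445881455065278
edge -0.14450936565902853
line -0.14372584948188052
line -0.14417735026146497
```

View pics/w4.png

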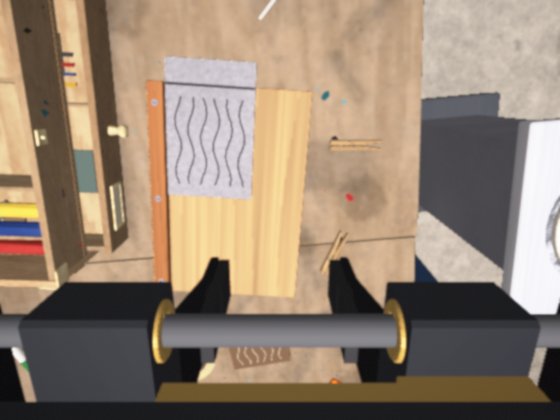

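The line is now within 1 mm of the edge and the far edge sits on the fence at both ends. The hand is clear and the pegs haven't moved, so I'm handing in.

```bash
python3 -c "
from workcell import env
env.close_job()"
```

```text
the job is handed in; nothing more can be done
```

View pics/cmp.png

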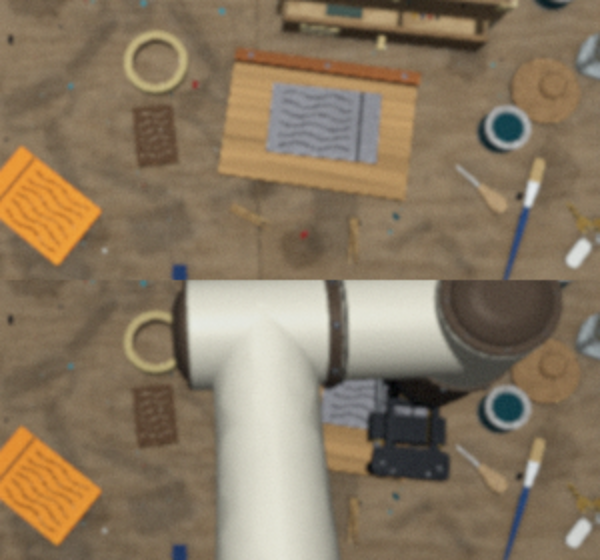

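The plate is in place and the job is handed in at about 31 s of the 58 s allowed; no verdict was reported. I pushed the grey plate right from its left end, pushed it against the fence, nudged it back about 3 mm because the line had overshot, then pressed it to the fence again.

**Last checks:**
- **Trim line:** it is less than 1 mm from the board's right end. It measured y ≈ -0.144 m, with the board edge at -0.1445 m in the same picture.
- **Fence:** the far edge measured x ≈ 0.081 m at both ends. The detected outline runs about 1.5 mm large, so the true value is near 0.079 m. The force rose by 9 N in both fence pushes, at the same spot. The fingertip position at contact suggests about 0.077 m, a 2 mm disagreement that still passes the 0.075 m limit.
- **Squareness and hand:** the plate's angle to the board is about 0.1°. The hand ended clear, at 0.36 m height.
- **Things around the board:** comparing the top view before and after shows no visible shift in the tin, cutter, lino block, right-hand peg or the visible part of the tape. The arm hid the other peg there, but the last wrist picture shows it lying undisturbed.

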